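# Pack the culture tote: stack dishes, fold in the bail arms, top with the tube rack

## Robot

A 6-joint arm with a two-finger parallel gripper is mounted at the origin on the work surface. World frame = base frame: x ahead of the robot, y to its left, z up, the work surface at z = 0. Lengths are in m, angles in degrees, forces in N, time in s.
With the tool pointing down it reaches from about 0.275 to 0.75 m from the base axis. Payload 10.2 kg.
Tool frame: the origin (TCP) lies on the mounting face of the last link; the fingertips stand 173 mm ahead of it and the grasp point (between the pads) lies 155 mm ahead of it (robot.nose_length is the distance from the TCP to the fingertips, in m); z points along the fingers, y is the line along which they close (so a half turn about z gives the same grasp; the last joint's range is limited). The gripper opens to 85 mm and grips with 20 to 120 N. Pads are 22 mm wide; open, the fingers measure 114 mm over their backs; the gripper's body (76 mm by 85 mm) begins 54 mm behind the grasp point. The pads swing forward as they close: fully open they stand 13 mm farther back than shut.
Start: joints at [62.888, 17.928, 85.812, -0, 76.261, -12.8], TCP at [0.13, 0.509, 0.405] pointing down, gripper open.
Joint ranges: [-168.41, 168.41], [-55.51, 124.54], [10.69, 146.95], [-70.63, 250.63], [1, 178], [-165.06, 165.06]. Speed limits (degrees/s): [136.94, 136.94, 172.46, 180, 180, 180].

## Interface

Orientations are given as a 3x3 rotation matrix whose columns are the frame's x, y, z axes.
In Python, from plant import robot, hand, solver, get_state, vision, workorder, finder gives the robot as it stands. Calls block until the motion is done:
- robot.movep(position, orientation): joint-space move of the TCP to a pose.
- robot.move_linear(position, frame=None, max_speed=0.15, f_stop=None): straight line of the TCP; frame=None keeps the orientation; max_speed is the mean speed in m/s. With f_stop (N) it stops when the force on the tool has changed by that much, and returns True; else False.
- robot.set_joints(angles): joint-space move.
- hand.move_gripper(opening, newtons=None): opening from 0.0 (shut) to 1.0 (fully open); newtons is the grip in N (None keeps the last); returns when the fingers have stopped.
- robot.sleep(seconds).
- solver.inverse_kinematics(position, orientation): joint angles nearest the present ones, or None.
- get_state(): the state.
- vision.capture(name): name is "scene" or "top" or "wrist"; returns the picture (480x640x3 uint8, red, green, blue); there is no depth.
- vision.get_calibration(name): a dict with "camera_matrix" (3x3 intrinsics, pixels), "origin" and "attitude" of the camera in the world; the wrist camera has in their place "mount" (4x4, takes a point from camera to tool coordinates, whose origin is the TCP and whose axes are the flange's). Camera axes: x right, y down, z forward; pixel columns grow to the right and rows downward; lengths in m; the calibration is good to about 2 mm. A picture is of the moment at which its call begins: read the wrist's pose just before it. get_calibration takes no time and is no camera call.
A pose or a line that the arm cannot do raises robot.PlanningError and nothing moves.
- workorder.job_done(): hands the job in; it is judged then, once.
Trained networks look in the newest picture that a camera, given by its name, has taken for a name from the list of things; names that differ only in an ending like _2 or _b are one class to them, and where a whole thing is asked for, a point or a joint stands for the part that bears it (a point fixed in the world has none). Each returns a list of dicts, best first, with "confidence" (0 to 1); they miss things now and then, are a little off and sometimes report something else, mostly with a low value. They report only what shows in the picture. A call takes as long as a camera call. They do not tell look-alikes from the thing itself.
- finder.spot_in(camera, query): "box" ([left, top, right, bottom] in pixels, round what is visible of it).
The state is a dict: "time_s": time; "q": joint angles; "qd": joint speeds; "effort": joint torques, N m; "tool_pos": TCP position; "tool_rot": TCP orientation; "force": force on the tool from outside, world axes, zero at the start; "moment": the same for the moment, N m; "grip_width": opening from 0.0 (shut) to 1.0 (fully open); "gripper_force": force on a finger pad.
Only numpy, scipy, OpenCV 4.12 (cv2) and the standard library are available. Lean on these libraries where they do the work, as an engineer would, in place of code of your own. Each camera call takes 0.05 s, during which the arm holds its last target. There are 200 camera calls.

## Task

Stack three culture dishes, lids up, in the middle of the white tote: red at the bottom, amber on it, green on top, each centred on the one below. Then swing both of the tote's wire arms fully in over its mouth and set the blue tube rack on the two arms, centred on the tote and running lengthwise with it. Keep the dishes and the rack from tipping over, leave the violet dish where it is, and let everything go at rest.

Things in the scene. Friction and masses are not known exactly. Their poses are not given: they have to be found in the camera images.
- tote: white open-topped tote with blue side panels, fixed to the bench: 126 mm (its x) by 230 mm (its y, the long way) by 70 mm high, walls and floor 5 mm thick (inside 116 by 220 mm, inner floor 5 mm above the bench). Four grey ears on the outsides of the long walls, near the ends, rise to 84 mm and carry the two wire bail arms. Origin at the centre of its underside, z up.
- dish_red: dark red closed culture dish: a flat disc 60 mm across and 16 mm high with a flat lid and flat underside, about 30 g, loose on the bench lid up. Origin at the centre of its underside, z up; being round, its yaw means nothing.
- dish_amber: amber (orange-yellow) closed culture dish: a flat disc 60 mm across and 16 mm high with a flat lid and flat underside, about 30 g, loose on the bench lid up. Origin at the centre of its underside, z up; being round, its yaw means nothing.
- dish_green: green closed culture dish: a flat disc 60 mm across and 16 mm high with a flat lid and flat underside, about 30 g, loose on the bench lid up. Origin at the centre of its underside, z up; being round, its yaw means nothing.
- dish_violet: violet closed culture dish: a flat disc 60 mm across and 16 mm high with a flat lid and flat underside, about 30 g, loose on the bench lid up. Origin at the centre of its underside, z up; being round, its yaw means nothing. Not part of the job: it stays where it is.
- tube_rack: blue tube rack with small white tubes and coloured caps: 60 mm (its x) by 180 mm (its y, the long way) by 45 mm high, the caps standing 3 mm higher; 160 g; flat underside and straight, solid sides that can be gripped across the 60 mm. Origin at the centre of its underside, z up.
- bail_left (a joint): q (rad) of the steel wire bail arm at the tote's +y end. 0: out (at its stop, leaning outward 50 deg above level); grows as it swings up and inward; 2.268: in, level over the mouth on a firm stop. Starts under 0.35. No spring, slight friction, 60 g: it falls the way it leans. Hinge line along tote x at y +100, z 76 mm of the tote frame; bar at y = +(100+45cos(0.873+q)), z = 76+45sin(0.873+q).
- bail_right (a joint): q (rad) of the steel wire bail arm at the tote's -y end. 0: out (at its stop, leaning outward 50 deg above level); grows as it swings up and inward; 2.268: in, level over the mouth on a firm stop. Starts under 0.35. No spring, slight friction, 60 g: it falls the way it leans. Hinge line along tote x at y -100, z 76 mm of the tote frame; bar at y = -(100+45cos(0.873+q)), z = 76+45sin(0.873+q).
- bar_left (a point): middle of the cross bar of the arm at the tote's +y end: a round steel bar 8 mm thick and 144 mm long along the tote's x axis. With the arm in, its top is 80 mm above the bench, 55 mm from the tote's middle.
- bar_right (a point): middle of the cross bar of the arm at the tote's -y end: the same bar, mirrored.
There are look-alikes about, which are no part of the job. Leave any pink look-alike of the dish_red alone.

How it is judged:
By the outcome, as a careful person would: the job done as asked, in the order asked, and still so for the second after the job is handed in, with the robot touching nothing.
It also fails if it takes over 134 s, if anything falls off the work surface, if the arm or the gripper's body presses on something with over 40 N, if the wrist force passes 120 N, or if a joint passes its speed limit or range.

## Working session

There is one attempt and no reset: what is moved stays moved. The work goes in short steps, each a Python script; the robot and the scene stay as the last script left them, time stands still between calls to the robot, and variables do not carry over. Pictures are saved under pics/ and viewed, at most 14 in all, crops included, and the job is handed in when it is done.

```bash
ls; mkdir -p pics
python3 - <<'E'
from plant import robot, hand, solver, get_state, vision, workorder, finder
import cv2
for n in ["top","scene"]:
    im=vision.capture(n); cv2.imwrite(f"pics/{n}0.png",im[:,:,::-1])
    c=vision.get_calibration(n); print(n,c)
    for q in ["tote","dish_red","dish_amber","dish_green","dish_violet","tube_rack","bar_left","bar_right"]:
        print(q,[( [round(float(v)) for v in d["box"]],round(d["confidence"],2)) for d in finder.spot_in(n,q)][:4])
print(vision.get_calibration("wrist")); print(get_state()["time_s"])
E
```

```text
pics
top {'camera_matrix': array([[480.73212268,   0.        , 320.13498196],
       [  0.        , 480.73212268, 237.80006503],
       [  0.        ,   0.        ,   1.        ]]), 'origin': array([0.40031465, 0.00582109, 1.05302159]), 'attitude': array([[ 0.02037015, -0.9941831 ,  0.10575926],
       [-0.99948449, -0.02287516, -0.02252713],
       [ 0.02481536, -0.10524586, -0.99413656]])}
tote [([130, 174, 265, 276], 0.8)]
dish_red [([417, 311, 448, 340], 0.93), ([372, 242, 398, 268], 0.74), ([360, 184, 388, 214], 0.62)]
dish_amber []
dish_green [([320, 259, 345, 288], 0.71)]
dish_violet [([419, 261, 449, 286], 0.74)]
tube_rack [([398, 164, 488, 202], 0.61)]
bar_left [([131, 199, 163, 271], 0.98)]
bar_right [([241, 176, 262, 250], 0.78), ([478, 248, 503, 275], 0.72)]
scene {'camera_matrix': array([[550.34312666,   0.        , 322.13163955],
       [  0.        , 550.34312666, 239.43066078],
       [  0.        ,   0.        ,   1.        ]]), 'origin': array([ 1.39552702, -0.10884584,  0.8328378 ]), 'attitude': array([[ 0.10376879,  0.61551352, -0.78126509],
       [ 0.99454101, -
[... 347 characters left out ...]
 0.31)]
dish_violet [([193, 260, 219, 279], 0.91)]
tube_rack [([137, 307, 234, 362], 0.75)]
bar_left [([460, 213, 501, 268], 0.85)]
bar_right [([368, 233, 406, 291], 0.56)]
{'camera_matrix': array([[392.96589029,   0.        , 323.34940559],
       [  0.        , 392.96589029, 243.77749715],
       [  0.        ,   0.        ,   1.        ]]), 'mount': array([[-2.26642061e-04, -9.65248971e-01, -2.61331921e-01,
         6.55240428e-02],
       [ 9.99999949e-01, -1.60100726e-04, -2.75913437e-04,
         5.64567994e-04],
       [ 2.24485731e-04, -2.61331970e-01,  9.65248958e-01,
         3.07294315e-02],
       [ 0.00000000e+00,  0.00000000e+00,  0.00000000e+00,
         1.00000000e+00]])}
0.9
```

Run:
```python
import cv2
im=cv2.imread("pics/top0.png"); cv2.imwrite("pics/top0c.png",cv2.resize(im[150:350,110:520],(800,390),interpolation=cv2.INTER_CUBIC))
```

```text
(no output)
```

View pics/top0c.png

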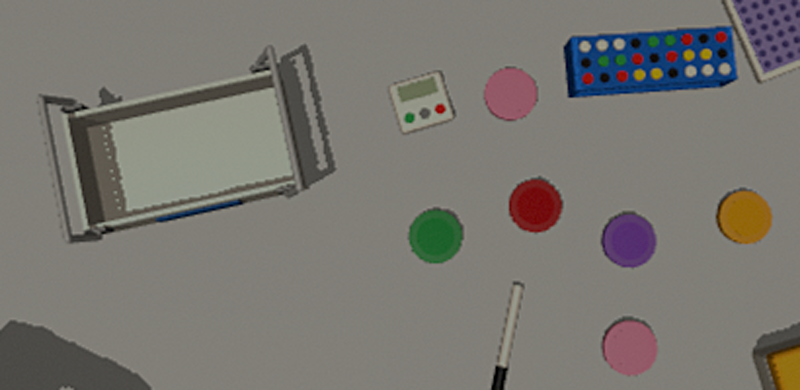

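View pics/scene0.png

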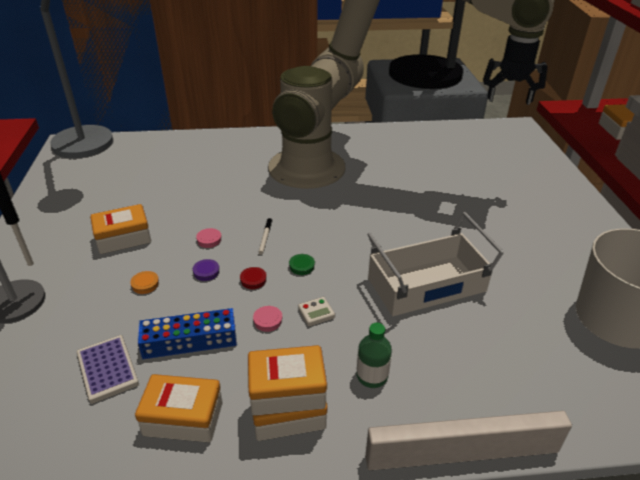

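The red dish is at top px (384,255). The two pink look-alikes are at (374,199) and (433,326), paler and outside the row. Violet is at (434,273), amber (492,261), green (333,272). The tote is at upper left and the rack at (443,183).

```bash
cat > h.py <<'E'
from plant import robot, hand, solver, get_state, vision, workorder, finder
import numpy as np, cv2
def R(a):
    a=np.radians(a); c,s=np.cos(a),np.sin(a)
    return np.array([[-s,c,0],[c,s,0],[0,0,-1.]])
def cam(n):
    c=vision.get_calibration(n)
    if n!="wrist": return c["camera_matrix"],np.array(c["origin"]),np.array(c["attitude"])
    s=get_state(); M=c["mount"]; T=np.array(s["tool_rot"])
    return c["camera_matrix"],np.array(s["tool_pos"])+T@M[:3,3],T@M[:3,:3]
def ray(C,uv,z):
    K,o,A=C; d=A@np.linalg.solve(K,[uv[0],uv[1],1]); return (o+d*(z-o[2])/d[2])[:2]
def proj(C,p):
    K,o,A=C; v=K@(A.T@(np.asarray(p)-o)); return v[:2]/v[2]
HUE={"red":[(0,5),(174,180)],"amber":[(12,26)],"green":[(50,80)],"violet":[(125,150)]}
def mask(im,c):
    h=cv2.cvtColor(im,cv2.COLOR_RGB2HSV); smin=170 if c=="red" else 110
    return sum(((h[...,0]>=a)&(h[...,0]<=b)&(h[...,1]>smin)&(h[...,2]>40)).astype(np.uint8) for a,b in HUE[c])
def blob(im,c,near):
    n,l,s,ce=cv2.connectedComponentsWithStats(cv2.morphologyEx(mask(im,c),cv2.MORPH_CLOSE,np.ones((5,5))))
    k=[i for i in range(1,n) if s[i,4]>150]
    i=min(k,key=lambda i:np.hypot(*(ce[i]-near))) ; return ce[i],s[i]
def shot(name):
    C=cam("wrist"); im=vision.capture("wrist"); cv2.imwrite(f"pics/{name}.png",im[:,:,::-1]); return C,im
E
python3 - <<'E'
from h import *
C=cam("top"); im=vision.capture("top")
for c,p in dict(red=(384,255),amber=(492,261),green=(333,272),violet=(434,273)).items():
    ce,s=blob(im,c,p); print(c,ce.round(1),s,ray(C,ce,.013).round(4))
for n,p,z in [("tote",(199,224),.07),("rack",(443,183),.045),("pink1",(372,198),.016)]: print(n,ray(C,p,z).round(3))
h=cv2.cvtColor(im,cv2.COLOR_RGB2HSV); print(h[255,384],h[198,372])
a=90
for a in (90,-90,0,180):
  for p in ([.42,-.15,.42],[.42,.27,.40]): print(a,p,solver.inverse_kinematics(p,R(a)))
E
```

```text
red [383.8 255.2] [371 242  27  27 545] [ 0.4761 -0.1571]
amber [491. 261.] [477 248  29  27 607] [ 0.4686 -0.3921]
green [332.8 270.9] [320 258  27  27 559] [ 0.4397 -0.0465]
violet [431.8 273.2] [419 260  27  27 555] [ 0.4392 -0.262 ]
tote [0.528 0.232]
rack [ 0.632 -0.279]
pink1 [ 0.601 -0.13 ]
[  0 235 114] [173 100 148]
90 [0.42, -0.15, 0.42] [-3.47697475e+01  7.14747462e+00  9.69871807e+01 -2.54444375e-14
  7.58653447e+01 -1.24769748e+02]
90 [0.42, 0.27, 0.4] [ 1.92658081e+01  1.48983924e+01  9.05611401e+01 -2.54444375e-14
  7.45404675e+01 -7.07341919e+01]
-90 [0.42, -0.15, 0.42] [-3.47697475e+01  7.14747462e+00  9.69871807e+01 -2.54444375e-14
  7.58653447e+01  5.52302525e+01]
-90 [0.42, 0.27, 0.4] [ 1.92658081e+01  1.48983924e+01  9.05611401e+01 -2.54444375e-14
  7.45404675e+01  1.09265808e+02]
0 [0.42, -0.15, 0.42] [-3.47697475e+01  7.14747462e+00  9.69871807e+01 -2.54444375e-14
  7.58653447e+01 -3.47697475e+01]
0 [0.42, 0.27, 0.4] [ 1.92658081e+01  1.48983924e+01  9.05611401e+01 -2.54444375e-14
  7.45404675e+01  1.92658081e+01]
180 [0.42, -0.15, 0.42] [-3.47697475e+01  7.14747462e+00  9.69871807e+01 -2.54444375e-14
  7.58653447e+01  1.45230252e+02]
180 [0.42, 0.27, 0.4] [ 1.92658081e+01  1.48983924e+01  9.05611401e+01 -2.54444375e-14
  7.45404675e+01 -1.60734192e+02]
```

Run:
```python
from h import *
t=get_state()["time_s"]
robot.movep([.50,.235,.42],R(90)); print(get_state()["time_s"]-t)
C,im=shot("tote")
cv2.imwrite("pics/tote_e.png",cv2.convertScaleAbs(im[:,:,::-1],alpha=1.6))
robot.movep([.58,-.27,.36],R(90)); print(get_state()["time_s"]-t)
C,im=shot("rack"); cv2.imwrite("pics/rack_e.png",cv2.convertScaleAbs(im[:,:,::-1],alpha=1.6))
np.save("C.npy",np.hstack([C[0],C[1][:,None],C[2]]))
print(get_state()["tool_pos"])
```

```text
1.6833000000000002
3.5999999999999996
[ 0.58036018 -0.26894331  0.36028004]
```

View pics/tote_e.png

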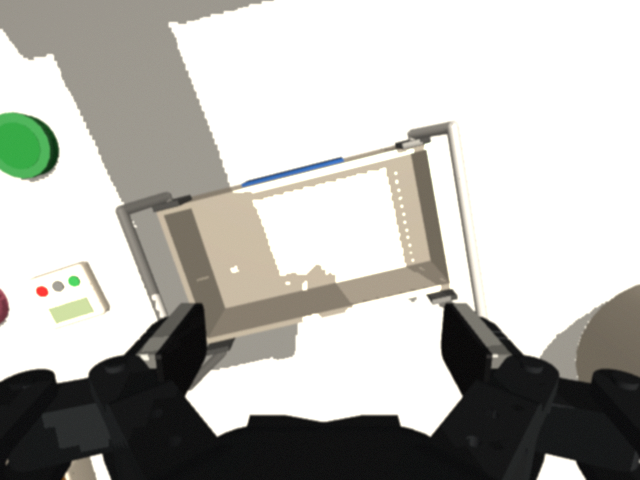

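View pics/rack_e.png

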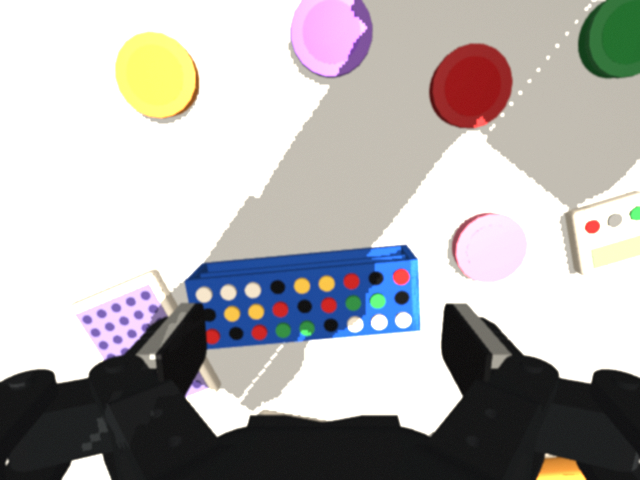

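The tote is centred near (305,235), its lower-left corner hidden by the finger. The rack is centred near (305,300), partly hidden. I'll take a cleaner tote view.

Run:
```python
from h import *
robot.movep([.60,.235,.40],R(90))
C,im=shot("tote2"); np.savez("Ct.npz",K=C[0],o=C[1],A=C[2])
for p in ([.528,.232,.07],[.528,.132,.076],[.528,.332,.076]): print(proj(C,p))
cv2.imwrite("pics/tote2_e.png",cv2.resize(im[60:330,100:500,::-1],(800,540),interpolation=cv2.INTER_CUBIC))
print(get_state()["time_s"])
```

```text
[320.12285754 127.55909226]
[180.32234404 127.58301825]
[459.88464025 127.12522947]
6.4917
```

View pics/tote2_e.png

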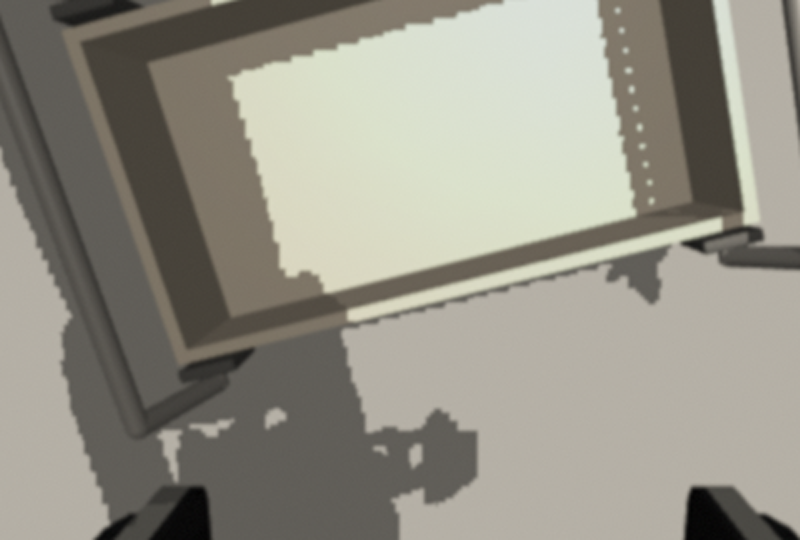

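Run:
```python
from h import *
from scipy.optimize import least_squares
d=np.load("Ct.npz"); C=(d["K"],d["o"],d["A"])
P=[];U=[]
for (hx,hy,z),uv in [((.063,.115,.07),[(132,75),(191.5,243),(480,172)]),((.058,.11,.07),[(141,81.5),(195,235),(471,166.5)]),((.058,.11,.005),[(174,91.5),(215,219),(446,161.5)])]:
    P+=[(-hx,-hy,z),(hx,-hy,z),(hx,hy,z)];U+=uv
P=np.array(P);U=np.array(U)
def f(v):
    c,s=np.cos(v[2]),np.sin(v[2])
    return np.concatenate([proj(C,(v[0]+c*p[0]-s*p[1],v[1]+s*p[0]+c*p[1],p[2]))-u for p,u in zip(P,U)])
r=least_squares(f,[.528,.232,.2]); print(r.x,np.degrees(r.x[2])); print(r.fun.reshape(-1,2).round(1))
np.save("tote.npy",r.x)
```

```text
[0.52629151 0.22553333 0.24158773] 13.841957089594821
[[-0.5  0.7]
 [-1.7 -0.2]
 [ 0.4 -0.4]
 [-0.3 -0.2]
 [-1.2  0.4]
 [ 1.8  0.2]
 [ 0.3  0.1]
 [ 0.7 -0.2]
 [ 0.6  0.1]]
```

```bash
cat >> h.py <<'E'
tx,ty,yaw=np.load("tote.npy"); YD=np.degrees(yaw)
def T(x,y,z): c,s=np.cos(yaw),np.sin(yaw); return [tx+c*x-s*y,ty+s*x+c*y,z]
def look(c,xy,name,h=.30,a=0):
    robot.movep([*xy,h],R(a)); C,im=shot(name)
    ce,s=blob(im,c,proj(C,[*xy,.008])); p=ray(C,ce,.008)
    print(c,ce.round(1),s,p.round(4)); return p,im,ce
E
python3 - <<'E'
from h import *
p,im,ce=look("red",(.476,-.157),"red1")
np.save("red.npy",p)
x,y=map(int,ce); cv2.imwrite("pics/red_c.png",cv2.resize(im[max(0,y-100):y+100,max(0,x-140):x+140,::-1],None,fx=2,fy=2))
print(get_state()["time_s"])
E
```

```text
red [324.6 240. ] [ 282  198   86   85 5657] [ 0.4781 -0.1584]
8.1
```

View pics/red_c.png

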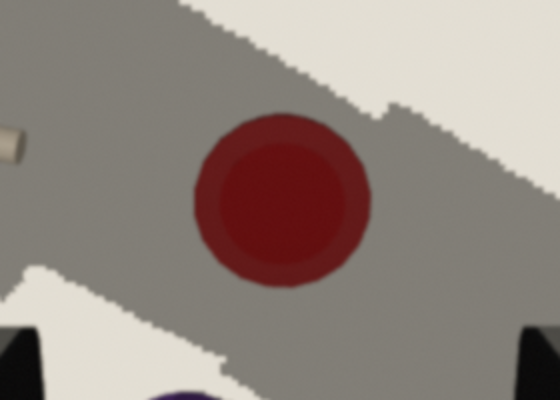

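It's the dark red dish (not pink), centred at crop (283,200), with the violet dish just below it. Picking and placing it now.

```bash
cat >> h.py <<'E'
def pick(p,a=0,z=.172):
    robot.move_linear([*p,z+.03],R(a),max_speed=.25)
    hit=robot.move_linear([*p,z],max_speed=.06,f_stop=6)
    hand.move_gripper(0,30); robot.sleep(.2); s=get_state()
    print("pick hit",hit,"z",s["tool_pos"][2],"w",s["grip_width"],"F",s["gripper_force"],s["force"])
    zz=s["tool_pos"][2]
    robot.move_linear([*p,.30],max_speed=.25); return zz
def place(base,zz,lvl,a):
    x,y,_=T(0,0,0); zt=zz+lvl
    robot.movep([x,y,.33],R(a))
    robot.move_linear([x,y,zt+.02],max_speed=.2)
    hit=robot.move_linear([x,y,zt-.002],max_speed=.03,f_stop=3)
    s=get_state(); print("place hit",hit,"z-zt",s["tool_pos"][2]-zt,"w",s["grip_width"],s["time_s"])
    hand.move_gripper(.82); robot.sleep(.2)
    robot.move_linear([x,y,.33],max_speed=.2);
E
python3 - <<'E'
from h import *
p=np.load("red.npy")
zz=pick(p); 
place(None,zz,.005,YD-90)
hand.move_gripper(1)
C,im=shot("stack1"); print(blob(im,"red",proj(C,T(0,0,.01))),ray(C,blob(im,"red",proj(C,T(0,0,.01)))[0],.013),T(0,0,0), get_state()["time_s"])
look("amber",(.4686,-.3921),"amber1")
E
```

```text
pick hit False z 0.1726258418849197 w 0.6870295345910795 F 31.46426796913147 [-0.91638533  0.98709863  5.20816363]
place hit True z-zt -1.3735054213981357e-06 w 0.6838486203379137 13.7917
(array([328.54511466, 228.60518445]), array([ 295,  191,   69,   76, 4012], dtype=int32)) [0.52746257 0.22208506] [np.float64(0.5262915133723958), np.float64(0.22553333028979383), 0] 15.5417
amber [325.1 242.1] [ 281  199   89   87 5982] [ 0.4708 -0.3947]
```

Run:
```python
import cv2
im=cv2.imread("pics/stack1.png"); cv2.imwrite("pics/stack1c.png",cv2.resize(im[130:320,180:480],None,fx=2.6,fy=2.6,interpolation=2))
```

```text
(no output)
```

View pics/stack1c.png

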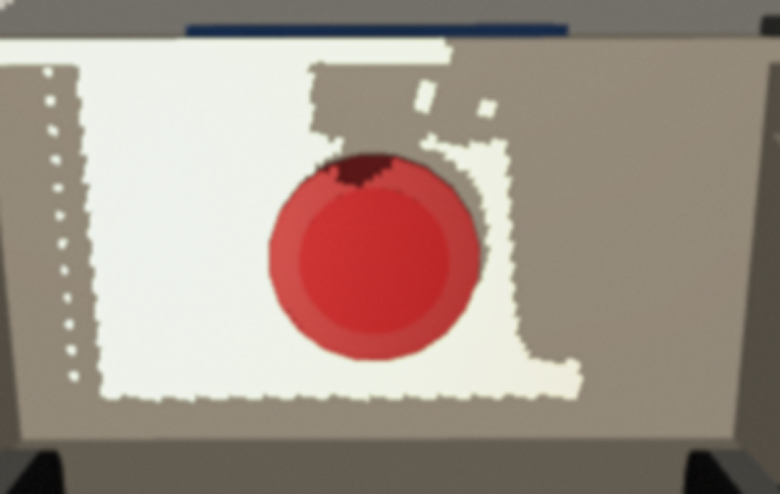

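Red is centred in the tote (crop centre (375,257); the floor's mid is at 377). Continuing with amber and green.

Run:
```python
from h import *
zz=pick((.4708,-.3947)); place(None,zz,.021,YD-90)
hand.move_gripper(1); shot("stack2")
p,_,_=look("green",(.4397,-.0465),"green1")
zz=pick(p); place(None,zz,.037,YD-90)
C,im=shot("stack3"); ce,s=blob(im,"green",proj(C,T(0,0,.05))); print(ce,s,ray(C,ce,.053),T(0,0,0),get_state()["time_s"])
x,y=map(int,ce); cv2.imwrite("pics/stack3c.png",cv2.resize(im[y-100:y+100,x-150:x+150,::-1],None,fx=2.6,fy=2.6,interpolation=2))
```

```text
pick hit False z 0.17267709238240764 w 0.6863382757985725 F 32.54733860492706 [-0.87117454  1.49460908  6.14479474]
place hit True z-zt 1.626189243519871e-05 w 0.6878141813969656 23.825
green [325.1 239.4] [ 282  198   87   84 5710] [ 0.4417 -0.0476]
pick hit False z 0.17255236051014639 w 0.6848921559385297 F 31.036757826805115 [-2.23420309  0.02375466  6.71311919]
place hit True z-zt 4.365474883868958e-05 w 0.685743570835597 32.6
[327.23873792 238.98613898] [ 289  196   79   87 5483] [0.52912334 0.22392143] [np.float64(0.5262915133723958), np.float64(0.22553333028979383), 0] 33.875
```

View pics/stack3c.png

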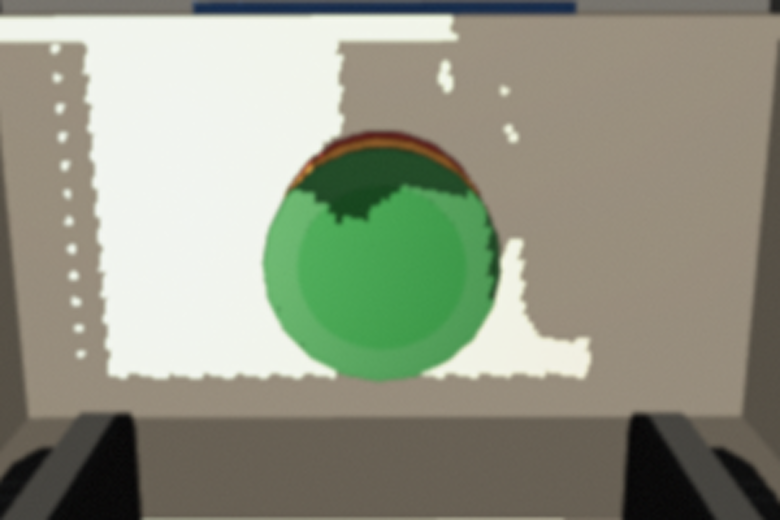

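The stack is concentric in the tote, green on top. Next, the bails.

Run:
```python
from h import *
hand.move_gripper(0)
a=YD-90
for s in (1,-1):
    robot.movep(T(0,s*.172,.33),R(a))
    robot.move_linear(T(0,s*.172,.273),max_speed=.15)
    hit=robot.move_linear(T(0,s*.095,.273),max_speed=.05,f_stop=15)
    print("push",hit,get_state()["force"]); robot.sleep(.5)
    robot.move_linear(T(0,s*.095,.33),max_speed=.15)
    robot.move_linear(T(0,s*.055,.29),max_speed=.15)
    hit=robot.move_linear(T(0,s*.055,.250),max_speed=.03,f_stop=5)
    print("press",hit,get_state()["tool_pos"][2]-.173,get_state()["time_s"])
    robot.move_linear(T(0,s*.055,.33),max_speed=.2)
robot.movep(T(.07,0,.42),R(YD+90)); 
C,im=shot("bails"); np.savez("Cb.npz",K=C[0],o=C[1],A=C[2])
for s in(1,-1): print(proj(C,T(0,s*.055,.08)))
hand.move_gripper(1)
robot.movep([.60,-.27,.42],R(90)); C,im=shot("rack2"); np.savez("Cr.npz",K=C[0],o=C[1],A=C[2]); print(get_state()["time_s"])
```

```text
push False [ 0.15741321 -0.26944293  0.20457407]
press True 0.07780559496628664 40.2833
push False [-0.55458794 -0.73566175 -0.36553235]
press False 0.07717550164066711 47.0083
[395.88225205 131.10388606]
[250.41380475 131.21213942]
52.8667
```

View pics/bails.png

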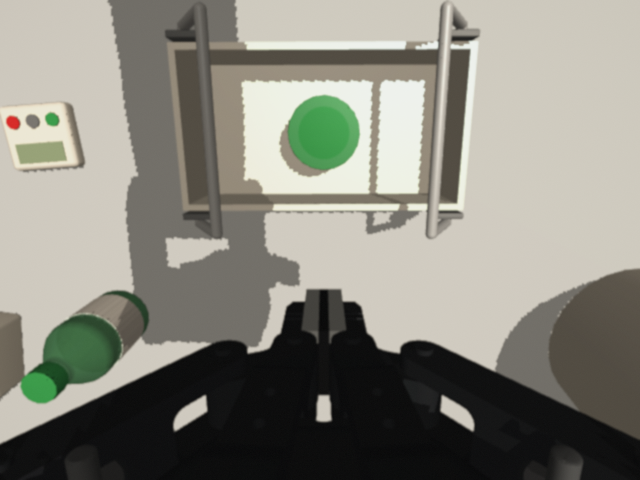

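View pics/rack2.png

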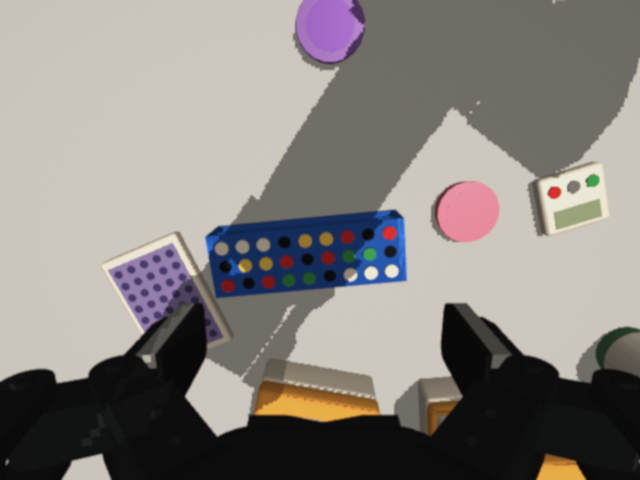

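The bars are at columns 208 and 440, where fully in would be 250 and 396. So both arms have stopped about 26° past upright and need guiding down. The rack is fully visible at about (307,254). I'll push the arms the rest of the way and fit the rack pose.

Run:
```python
from h import *
from scipy.optimize import minimize
d=np.load("Cr.npz"); C=(d["K"],d["o"],d["A"]); im=cv2.imread("pics/rack2.png")[:,:,::-1]
h=cv2.cvtColor(im,cv2.COLOR_RGB2HSV); m=((h[...,0]>100)&(h[...,0]<122)&(h[...,1]>150)).astype(np.uint8)
n,l,s,ce=cv2.connectedComponentsWithStats(m); k=1+s[1:,4].argmax(); pts=np.argwhere(l==k)[:,::-1].astype(np.int32)
S=8; M=np.zeros((480*2,640*2),np.uint8)
cv2.fillConvexPoly(M,cv2.convexHull(pts)*2,1)
def f(v):
    c,sn=np.cos(v[2]),np.sin(v[2])
    P=np.array([proj(C,(v[0]+c*x-sn*y,v[1]+sn*x+c*y,z)) for x in(-.03,.03) for y in(-.09,.09) for z in(0,.045)])
    I=np.zeros_like(M); cv2.fillConvexPoly(I,cv2.convexHull((P*2*16).round().astype(np.int32)),1,shift=4)
    return 1-(I&M).sum()/(I|M).sum()
best=min((minimize(f,[.63,-.279,t],method="Nelder-Mead",options=dict(initial_simplex=np.array([[.63,-.279,t],[.64,-.279,t],[.63,-.269,t],[.63,-.279,t+.05]]),xatol=1e-5)) for t in(0,.05,.1)),key=lambda r:r.fun)
print(s[k],best.fun,best.x,np.degrees(best.x[2])); np.save("rackp.npy",best.x)
hand.move_gripper(0)
a=YD-90
for s in (-1,1):
    robot.movep(T(0,s*.128,.33),R(a))
    robot.move_linear(T(0,s*.125,.263),max_speed=.15)
    hit=robot.move_linear(T(0,s*.075,.263),max_speed=.05,f_stop=15)
    print("push",hit,get_state()["force"])
    robot.move_linear(T(0,s*.080,.31),max_speed=.15)
    robot.move_linear(T(0,s*.058,.29),max_speed=.15)
    hit=robot.move_linear(T(0,s*.058,.247),max_speed=.03,f_stop=8)
    print("press",hit,get_state()["tool_pos"][2]-.173,get_state()["force"],get_state()["time_s"])
    robot.move_linear(T(0,s*.058,.33),max_speed=.2)
robot.movep(T(.07,0,.42),R(YD+90)); 
C,im=shot("bails2")
for s in(1,-1): print(proj(C,T(0,s*.055,.08)))
```

```text
[ 206  211  200   86 9195] 0.04179509308346685 [ 0.64279955 -0.28374548  0.11182702] 6.407216095236874
push False [0.02940288 0.74602758 0.13624879]
press True 0.0802586812082478 [-2.07258679 -0.37162859  7.0946066 ] 60.2417
push False [-0.17089329  0.00496377  0.63094414]
press True 0.08029063981092305 [-1.65132118 -0.8722727   6.7019607 ] 65.2417
[395.76819794 131.09972759]
[250.3160766  131.17867973]
```

View pics/bails2.png

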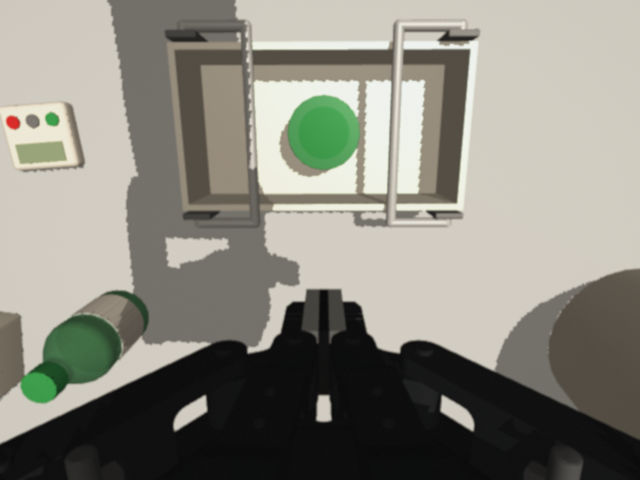

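Both arms are fully in: bars at columns 250 and 396 as predicted, presses stopped at 80 mm. Cross-checking the rack pose from the cap corners.

Run:
```python
from h import *
d=np.load("Cr.npz"); C=(d["K"],d["o"],d["A"])
q=np.array([ray(C,p,.048) for p in [(221,249),(390,233),(228,286),(391,270)]]); print(q.round(4),q.mean(0))
for i,j in((0,1),(2,3)):
    v=q[j]-q[i]; print(np.degrees(np.arctan2(-v[0],v[1])),np.hypot(*v))
for a in (5.5,): 
  for p in ([.64,-.283,.18],[.64,-.283,.33],T(0,0,.33)): print(solver.inverse_kinematics(p,R(a)))
```

```text
[[ 0.6325 -0.361 ]
 [ 0.6174 -0.209 ]
 [ 0.6682 -0.3569]
 [ 0.6523 -0.2065]] [ 0.64260866 -0.28335562]
5.660881676261862 0.15272737533433522
6.018232076842565 0.15121683926759463
[-3.34211120e+01  5.25012239e+01  6.30404965e+01 -2.54444375e-14
  6.44582796e+01 -3.89211120e+01]
[-3.34211120e+01  4.39759692e+01  5.56986184e+01 -2.54444375e-14
  8.03254124e+01 -3.89211120e+01]
[ 1.14775208e+01  2.75917097e+01  8.33318308e+01 -2.54444375e-14
  6.90764595e+01  5.97752082e+00]
```

Run:
```python
from h import *
hand.move_gripper(1)
p=(.6427,-.2835); a=6.1
robot.movep([.5,-.1,.36],R(a)); robot.movep([*p,.30],R(a))
robot.move_linear([*p,.21],max_speed=.2)
print("down",robot.move_linear([*p,.178],max_speed=.06,f_stop=6))
hand.move_gripper(0,60); robot.sleep(.3); s=get_state(); zz=s["tool_pos"][2]; print(zz,s["grip_width"],s["gripper_force"],s["force"])
robot.move_linear([*p,.30],max_speed=.12)
robot.movep([.5,-.05,.36],R(10)); robot.movep(T(0,0,.36),R(YD))
s=get_state(); print(s["force"],s["moment"],s["grip_width"],s["time_s"])
robot.move_linear(T(0,0,zz+.095),max_speed=.15)
hit=robot.move_linear(T(0,0,zz+.077),max_speed=.025,f_stop=3)
s=get_state(); print("place",hit,s["tool_pos"][2]-zz,s["force"],s["time_s"])
C,im=shot("place")
```

```text
down False
0.17871304561534035 0.697116857533098 65.6896984577179 [-0.09153952  0.26374459  5.50731919]
[-1.22101597 -0.43022011 -0.40649364] [-0.0488899   0.01420188 -0.0306276 ] 0.6924529347151666 76.9083
place True 0.07992539388444336 [-1.9542763  -0.04629263  6.4037247 ] 78.225
```

Run:
```python
from h import *
hand.move_gripper(.82); robot.sleep(.3)
robot.move_linear(T(0,0,.40),max_speed=.12)
robot.movep(T(.07,0,.45),R(YD+90))
C,im=shot("final"); cv2.imwrite("pics/final_c.png",im[:300,100:560,::-1])
for x,y in((-.03,-.09),(.03,-.09),(.03,.09),(-.03,.09)): print((proj(C,T(x,y,.125))-[100,0]).round(1))
print(get_state()["time_s"])
```

```text
[94.2 86.5]
[101.3 173.4]
[344.8 173.1]
[351.6  86.2]
81.625
```

View pics/final_c.png

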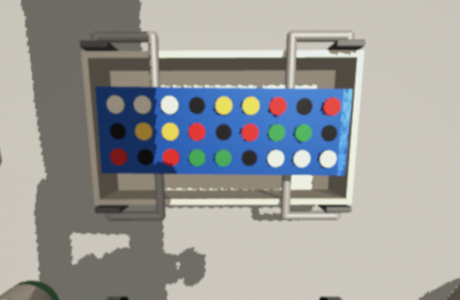

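The rack corners are within about 2 px of the centred prediction, level on both bars.

```bash
python3 -c "
from h import *
robot.sleep(.3); print(workorder.job_done(), get_state()['time_s'])"
```

```text
the job is handed in; nothing more can be done
the job is handed in; nothing more can be done
```

I handed the job in at about 82 s of the 134 s allowed: the dishes are stacked red, amber, green in the middle of the tote, both arms are fully in, and the rack sits on them within about 2 mm of centred; no verdict came back.

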